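Fit the wing handle to a records cupboard door and throw its lock

TASK

Fit the new black wing handle to the lock of the steel cupboard door lying on the bench: feel its flat spindle into the slot of the lock and push it home until its round rose lies flat on the door. Then turn it clockwise up to its stop, so that both locking rods are fully out and the wing stands upright, along the height of the door, and let go of it. Do not force the lock at any point, and leave everything else on the bench where it is.

Things in the scene. Friction and masses are not known exactly. Their poses are not given: they have to be found in the camera images.
- handle_grip (a point): New handle, about 0.18 kg: black wing (bar 84 mm long, 14 wide, 20 high) on a silver neck 12 mm thick and 19 mm long, on a round silver rose 42 mm across, 5 mm thick. Point: middle of the wing, 34 mm above the rose's underside; x along the wing, z up. It starts upright in a 24 mm round well of the brown packing tray, its rose on the tray's top, 40 mm above the bench.
- spindle_tip (a point): Centre of the lower end of the handle's steel spindle, 58 mm below the middle of the wing. It stands 24 mm out under the rose: first 19 mm of flat, sharp-edged bar, 20 mm wide (along the wing) by 8 mm thick, then a round pilot 8 mm across, 5 mm long, its last 2 mm tapered to 4 mm. The pilot enters the slot at any angle, the flat only within about 0.06 rad. Axes as the handle's.
- tray: Brown moulded packing tray, fixed, 190 mm (its x) by 110 mm (its y), 40 mm high. Origin on the bench under its middle. The handle stands in its well at x = -45 mm, with the wing roughly along the tray's y; a brass cylinder stands in its other well at x = 60 mm.
- lock (a point): Centre of the 30 mm round lock hole in the door's face, at the height of the face (44 mm above the bench). x along the door's height (line of the rods), y along its width, z up. With the handle home the rose's underside lies on the face here and the middle of the wing is 34 mm above this point.
- follower_mouth (a point): Centre of the mouth of the slot in the lock's brass follower, 5 mm below the door's face, seen through the round hole. The slot is 22.5 x 9.2 mm, 14 mm deep, right through, room below. Axes are the DOOR's and do not turn. The slot's angle is not measured (it can be seen): its long side lies anywhere 0.05 to 0.95 rad clockwise, seen from above, of the door's width (y).
- lock_axis (a point): Point on the follower's upright turning axis, at its lower end; axes as the door's. The follower turns 1.57 rad clockwise, seen from above, from fully back (slot along y, across the door) to locked (slot along x): 1.0 rad stiff free travel (0.10 N m), then 0.57 rad driving the rods (0.12 N m), then a solid stop. It stays where left. The spindle has 0.06 rad of play in the slot.
- door: Light grey steel cupboard door, off its hinges, fixed face up on two wooden battens: 500 mm (its x, its height) by 360 mm (its y, its width), face 44 mm above the bench. Origin on the bench under its middle; the lock hole is at x = 0, y = -125 mm in this frame, 55 mm from the long edge.
- rod_far_mark (a point): A point on the locking rod that comes out of the door's +x end (steel, white end, 14 x 6 mm), under the face on the line of the lock, 13 mm below the face and 174 mm short of the rod's tip. In the door's frame its x is 80 mm with the rod drawn in, as it starts (tip 4 mm out of the door), and 98 mm fully out (tip 22 mm out).
- rod_near_mark (a point): The like point on the like rod that comes out of the door's -x end: x = -80 mm in the door's frame when drawn in (as it starts), -98 mm fully out.
- cylinder: Bystander: brass lock cylinder 48 mm high, 32 mm across, standing in another well of the packing tray, 105 mm from the handle, 18 mm of it showing. Origin at its foot.
- screwbox: Bystander, fixed: blue open box of screws, 140 x 90 x 32 mm. Origin under its middle. Its place may be exchanged with the tray's.
- oldplate: Bystander: old brass lock plate 130 x 38 x 4 mm, lying on the door. Origin under its middle.
- driver: Bystander: red screwdriver lying on the door's face. Origin under its middle.
- tape: Bystander: cardboard tape ring 96 mm across, 19 mm high. Origin under its middle.
- oil: Bystander: yellow oil can 52 mm across, 150 mm high, standing. Origin under its middle.
- key: Bystander: steel key about 54 mm long, 4 mm thick. Origin under its bow.
Not all that is in view belongs to the job. Of the things like the part that bears handle_grip, leave any that is white; of the rest the smaller one is meant.

How it is judged:
On the way, in this order (a step that is already met when the one before it is completed fails the run):
1. the spindle is through the follower and the rose lies flat on the door (z of handle_grip in the frame of door below 0.0805 m and horizontal distance between handle_grip and lock below 0.004 m and angle between handle_grip's own z axis and vertical below 0.06 rad), for 0.2 s.
2. both rods are thrown fully out (x of rod_far_mark in the frame of door above 0.0965 m and x of rod_near_mark in the frame of door below -0.0965 m), for 0.2 s.
At the end, for the whole second after the job is handed in: The handle is seated in the lock (underside of its rose within 2.5 mm of the door's face, its axis within 4 mm of the lock's centre and upright), its wing is within 0.3 rad of the height of the door, both rods are out to within 1.5 mm of their full throw of 18 mm, and the handle has been let go (all of step 1 and all of step 2 and angle between the x axis of handle_grip and the x axis of door, either way round below 0.3 rad); the robot touches nothing.
It fails at once if the lock is forced: the handle's contact forces on the door and its lock add up to more than 45 N (contact force between handle and door above 45 N).
It fails at once if a bystander is shifted by more than 30 mm (distance of any of cylinder, oldplate, driver, tape, oil, key from where it was at the start of the episode above 0.03 m).
It also fails if it takes over 72 s, if anything falls off the work surface, if the arm or the gripper's body presses on something with over 40 N, if the wrist force passes 120 N, or if a joint passes its speed limit or range.

ROBOT

A 6-joint arm with a two-finger parallel gripper is mounted at the origin on the work surface. World frame = base frame: x ahead of the robot, y to its left, z up, the work surface at z = 0. Lengths are in m, angles in rad, forces in N, time in s.
With the tool pointing down it reaches from about 0.4 to 0.825 m from the base axis. Payload 7 kg.
Tool frame: the origin (TCP) lies at the very end of the fingers, on their centre line; the grasp point (between the pads) lies 19 mm behind it; x points along the fingers, y is the direction in which the jaws open and shut, and the axes are right-handed (so a half turn about x gives the same grasp; the last joint's range is limited). The gripper opens to 88 mm and grips with 3 to 60 N. Pads are 19 mm wide; open, the fingers measure 130 mm over their backs; the gripper's body (78 mm by 193 mm) begins 47 mm behind the grasp point.
Start: joints at [1.482, 0.359, 0.012, 0, -1.224, -0.288], TCP at [0.248, 0.628, 0.227] pointing down, gripper open.
Joint ranges: [-3.07, 3.07], [-1.43, 2.12], [-1.02, 1.25], [-3.03, 1.67], [-3.05, -0], [-3.03, 3.03]. Speed limits (rad/s): [2.39, 2.39, 3.01, 3.14, 3.14, 3.14].

INTERFACE

Orientations are given as [roll, pitch, yaw] about the fixed x, y, z axes, in that order (R = Rz(yaw) Ry(pitch) Rx(roll)).
In Python, from station import arm gives the robot as it stands.
- The arm moves only by the shell command python3 -m inch 'ROWS' [OPENING] [FORCE]. ROWS is text: rows parted by semicolons, each of 6 numbers parted by spaces: the shift along the world's x, y, z in units of 30 mm (1.0 is 30 mm), then the turn, a rotation vector about the world's x, y, z in units of 5 degrees (1.0 is 5 degrees). In form: dx dy dz wx wy wz; .... A call has 1 to 12 rows; each row shifts and turns the commanded pose from where the row before left it; what a row does not reach is not made up. A row lasts 1/8 s, in which the tool goes at most 62.5 mm and 10.7 degrees, less where a joint would pass 70% of its speed; a pose out of reach is approached as far as the arm can. A call is refused whole if a number of a shift passes 1 or a number of a turn 1, either way. A call with a gripper value outside its range is refused whole. OPENING is the opening, from 0 (shut) to 1 (fully open), set as the call begins (- or left out, the last holds). The fingers move at their own pace and stop on an object; FORCE is the grip in N (left out, the last holds). Time passes only in rows, so rows that do not move let the fingers close. It gives the time, the measured TCP pose, the force and the opening at its end, in the units of the state.
- arm.get_state(): the state, without advancing time (a new reading comes with each control period).
- arm.grab_frame(name): name is "side" or "top"; returns a dict with "frame" (480x640x3 uint8, red, green, blue), "range_z" (480x640 float32, m along the optical axis (not along the pixel's ray), 0 where there is no reading), "mtx" (3x3 intrinsics, pixels), "dist_coeffs" ([k1, k2, p1, p2, k3] as OpenCV has them; the pictures are not rectified), "pose" (4x4, takes a point from camera to world coordinates). Camera axes: x right, y up, looking along -z (the intrinsics and any distortion apply to the point x, -y, -z); pixel columns grow to the right and rows downward; lengths in m; the calibration is good to about 2 mm. A picture is of the moment at which its call begins.
- arm.job_done(): hands the job in, once; it reports no verdict.
Trained networks look in a picture, given as the dict that the camera call returned (one of the last four; its "shot" number tells which), for a name from the list of things; names that differ only in an ending like _2 or _b are one class to them, and where a whole thing is asked for, a point or a joint stands for the part that bears it (a point fixed in the world has none). Each returns a list of dicts, best first, with "confidence" (0 to 1); they miss things now and then, are a little off and sometimes report something else, mostly with a low value. They report only what shows in the picture. A call takes as long as a camera call. They do not tell look-alikes from the thing itself.
- arm.search_frame(picture, target): "extent" ([centre column, centre row, width, height] as shares, 0 to 1, of the picture: columns of its width, rows of its height, round what is visible of it).
- arm.masks_of(picture, target): "mask" (480x640 bool, what is visible of it) and "extent" ([centre column, centre row, width, height] as shares, 0 to 1, of the picture: columns of its width, rows of its height, round what is visible of it).
- arm.place_of(picture, target): "position" ([column, row] as shares, 0 to 1, of the picture: columns of its width, rows of its height: a listed point, or the origin of a listed thing).
The state is a dict: "t": time; "q": joint angles; "qd": joint speeds; "joint_efforts": joint torques, N m; "eef_pos": TCP position; "ee_rot": TCP orientation; "force": force on the tool from outside, world axes, zero at the start; "moment": the same for the moment, N m; "width": finger opening in m.
Only numpy, scipy, OpenCV 4.12 (cv2) and the standard library are available. Lean on these libraries where they do the work, as an engineer would, in place of code of your own. Each camera call takes 0.05 s, during which the arm holds its last target. There are 200 camera calls.

## Working session

There is one attempt and no reset: what is moved stays moved. The work goes in short steps, Python scripts to look and compute and a shell command to move; the robot and the scene stay as the last step left them, time stands still between calls to the robot, and variables do not carry over. Pictures are saved under pics/ and viewed, about 8 in all and at most 12, crops included, and the job is handed in when it is done.

```bash
ls; mkdir -p pics; cat > h.py <<'E'
import numpy as np, cv2
from station import arm
def ray(p,uv):
    uv=np.array(uv,float).reshape(-1,1,2)
    n=cv2.undistortPoints(uv,np.array(p["mtx"]),np.array(p["dist_coeffs"])).reshape(-1,2)
    d=np.c_[n[:,0],-n[:,1],-np.ones(len(n))]
    T=np.array(p["pose"]); return T[:3,3], d@T[:3,:3].T
def atz(p,uv,z):
    o,d=ray(p,uv); return o+d*((z-o[2])/d[:,2])[:,None]
def bydepth(p,uv):
    o,d=ray(p,uv); uv=np.round(np.array(uv)).astype(int).reshape(-1,2)
    return o+d*p["range_z"][uv[:,1],uv[:,0]][:,None]
def proj(p,X):
    T=np.array(p["pose"]); c=(np.atleast_2d(X)-T[:3,3])@T[:3,:3]; c=c*[1,-1,-1]
    return cv2.projectPoints(c,np.zeros(3),np.zeros(3),np.array(p["mtx"]),np.array(p["dist_coeffs"]))[0].reshape(-1,2)
def save(p,name,box=None,s=1):
    f=p["frame"][...,::-1]
    if box: f=f[box[1]:box[3],box[0]:box[2]]
    cv2.imwrite("pics/"+name,cv2.resize(f,None,fx=s,fy=s,interpolation=cv2.INTER_CUBIC))
E
python3 - <<'E'
from h import *
np.set_printoptions(precision=4,suppress=True)
S={"handle_grip":.074,"spindle_tip":.02,"tray":0,"lock":.044,"follower_mouth":.039,"door":0,"rod_far_mark":.031,"rod_near_mark":.031,"cylinder":.01,"screwbox":0}
for n in("top","side"):
    p=arm.grab_frame(n); save(p,n+"0.png"); print(n,np.array(p["pose"])[:3,3])
    for t,z in S.items():
        for r in arm.place_of(p,t)[:3]:
            uv=np.array(r["position"])*[640,480]; print(t,round(r["confidence"],2),uv,atz(p,uv,z)[0])
print(arm.get_state())
E
```

```text
pics
top [ 0.3205 -0.1301  1.4475]
handle_grip 0.95 [502.272 235.584] [ 0.5305 -0.5349  0.074 ]
handle_grip 0.76 [478.4   323.088] [ 0.3321 -0.469   0.074 ]
handle_grip 0.63 [425.728 258.624] [ 0.4803 -0.3553  0.074 ]
spindle_tip 0.93 [421.888 265.92 ] [ 0.4694 -0.3543  0.02  ]
spindle_tip 0.73 [479.488 223.296] [ 0.5694 -0.4973  0.02  ]
spindle_tip 0.72 [464.896 307.392] [ 0.3698 -0.452   0.02  ]
tray 0.81 [415.424 247.776] [ 0.5156 -0.3436  0.    ]
lock 0.8 [221.376 200.4  ] [0.6306 0.1179 0.044 ]
follower_mouth 0.63 [224.704 205.008] [0.6203 0.1106 0.039 ]
door 0.59 [178.496 201.792] [0.6389 0.2319 0.    ]
cylinder 0.58 [422.528 225.024] [ 0.5692 -0.3614  0.01  ]
screwbox 0.57 [342.528 234.72 ] [ 0.5503 -0.1688  0.    ]
side [-0.1039 -0.7767  0.6656]
handle_grip 0.91 [524.672 390.384] [ 0.482  -0.5816  0.074 ]
handle_grip 0.84 [403.072 438.816] [ 0.2853 -0.5145  0.074 ]
handle_grip 0.56 [399.488 321.792] [ 0.4642 -0.3546  0.074 ]
spindle_tip 0.75 [400.128 343.92 ] [ 0.4711 -0.356   0.02  ]
spindle_tip 0.67 [495.488 352.896] [ 0.5759 -0.4837  0.02  ]
spindle_tip 0.62 [399.808 405.4
[... 426 characters left out ...]
] [ 0.7138 -0.1638  0.    ]
cylinder 0.77 [438.72  325.296] [ 0.5723 -0.3654  0.01  ]
screwbox 0.6 [354.688 292.224] [ 0.5382 -0.1785  0.    ]
screwbox 0.24 [269.824 204.576] [0.6449 0.2443 0.    ]
screwbox 0.15 [439.232 325.296] [ 0.5833 -0.3598  0.    ]
{'t': 1.1, 'q': array([ 1.4821,  0.3586,  0.0119,  0.    , -1.2241, -0.2881]), 'qd': array([ 0.0006, -0.0001, -0.0005, -0.0014,  0.0002, -0.    ]), 'joint_efforts': array([ -0.0002, -58.2398,  29.3316,   7.0027,   0.0126,  -0.    ]), 'eef_pos': array([0.2484, 0.6276, 0.2266]), 'ee_rot': array([-2.4424,  1.5708,  0.3224]), 'force': array([-0.2059,  0.6425,  0.5689]), 'moment': array([-0.0018,  0.006 , -0.0019]), 'width': 0.08797666421333193}
```

View pics/top0.png

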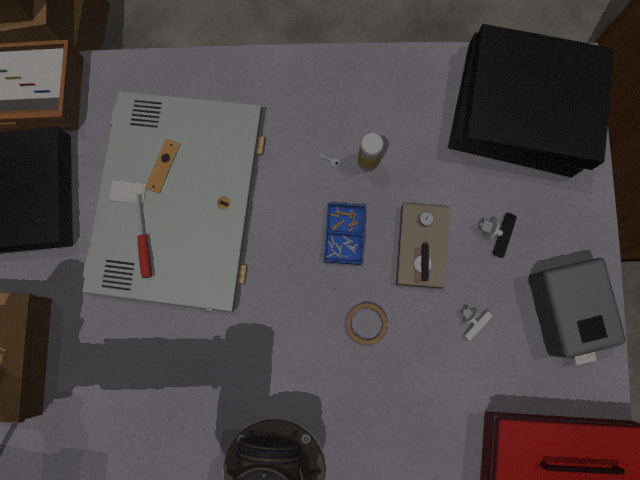

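View pics/side0.png

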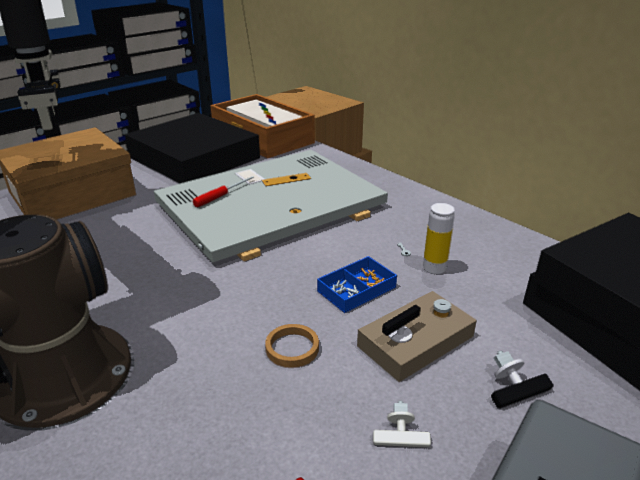

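The three handle-like things in the top view are black in the tray (425,260), black and larger lying loose (505,235), and white lying loose (478,323). The one meant is in the tray: it is not white, it is the smaller black one, and it stands in the well. Next is the confirming crop, with measurements of the wing, door and slot.

```bash
python3 - <<'E'
from h import *
np.set_printoptions(precision=4,suppress=True)
p=arm.grab_frame("top"); q=arm.grab_frame("side")
def crop(p,x,y,w,s): return cv2.resize(p["frame"][y-w:y+w,x-w:x+w,::-1],(s,s),interpolation=cv2.INTER_CUBIC)
cv2.imwrite("pics/c1.png",np.vstack([np.hstack([crop(p,455,260,60,400)[:290],crop(p,223,202,14,400)[55:345]]),np.hstack([crop(q,405,325,40,400)[:290],crop(q,295,210,14,400)[55:345]])]))
def cloud(p,x0,y0,x1,y1):
    u,v=np.meshgrid(np.arange(x0,x1),np.arange(y0,y1)); uv=np.c_[u.ravel(),v.ravel()]
    uv=uv[p["range_z"][uv[:,1],uv[:,0]]>0]; return uv,bydepth(p,uv)
uv,P=cloud(p,395,200,455,295)
g=p["frame"][uv[:,1],uv[:,0]].max(1)
m=(P[:,2]>.07)&(g<70); W=P[m]; print("wing",len(W),W.mean(0),cv2.minAreaRect(W[:,:2].astype(np.float32)*1000))
# black pixels refined with plane z .084
R=atz(p,uv[m],.084); print(cv2.minAreaRect(R[:,:2].astype(np.float32)*1000), R.mean(0))
c=np.cov(R[:,:2].T); w,V=np.linalg.eigh(c); print("wing axis",np.arctan2(V[1,1],V[0,1]))
m=(P[:,2]>.03)&(P[:,2]<.05); T=P[m]; print("tray",np.median(T[:,2]),cv2.minAreaRect(T[:,:2].astype(np.float32)*1000))
uv,P=cloud(p,75,80,275,320)
m=(abs(P[:,2]-.044)<.008)
mk=np.zeros((480,640),np.uint8); mk[uv[m][:,1],uv[m][:,0]]=1; mk=cv2.morphologyEx(mk,cv2.MORPH_OPEN,np.ones((13,13)))
v,u=np.nonzero(mk); D=atz(p,np.c_[u,v],.044); print("door",np.median(P[m][:,2]),cv2.minAreaRect(D[:,:2].astype(np.float32)*1000))
E
```

```text
wing 252 [ 0.4708 -0.3501  0.0837] ((471.7994079589844, -350.6107177734375), (15.873546600341797, 82.38054656982422), 89.66786193847656)
((471.7262268066406, -350.5104064941406), (15.847723960876465, 82.06206512451172), 87.79574584960938) [ 0.4707 -0.3501  0.084 ]
wing axis 3.118253971837185
tray 0.041413935084007036 ((518.254638671875, -356.488037109375), (112.58789825439453, 192.84637451171875), 84.29544830322266)
door 0.04552350622327184 ((640.2920532226562, 239.69314575195312), (360.2123718261719, 501.3045349121094), 83.16171264648438)
```

View pics/c1.png

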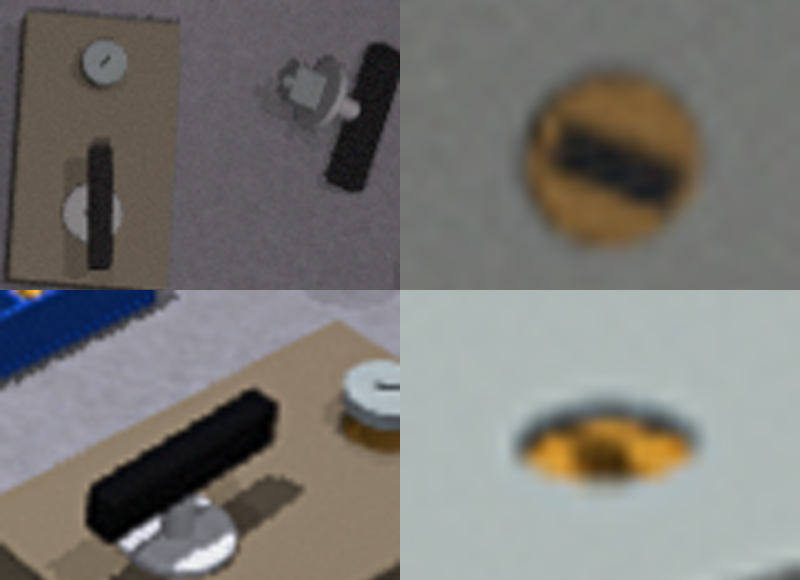

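The crop confirms it: the upper left shows the upright black wing in the tray, smaller than the lying one. The upper right shows the slot, with its long side running right and slightly down. Now I'll measure the slot exactly and work out the tool yaw.

```bash
python3 - <<'E'
from h import *
from scipy.spatial.transform import Rotation as Ro
np.set_printoptions(precision=4,suppress=True)
p=arm.grab_frame("top")
f=p["frame"].astype(float)
x0,y0=209,188; s=8
c=cv2.resize(p["frame"][y0:y0+28,x0:x0+28],None,fx=s,fy=s,interpolation=cv2.INTER_CUBIC).astype(float)
sat=c[...,0]-c[...,2]; br=c.max(2)
def w(m,z):
    v,u=np.nonzero(m); return atz(p,np.c_[(u+.5)/s-.5+x0,(v+.5)/s-.5+y0],z)
n,l,st,ce=cv2.connectedComponentsWithStats((br<65).astype(np.uint8)); print(st[1:,4],ce[1:])
i=1+st[1:,4].argmax(); S=w(l==i,.039); print("slot",S.mean(0),cv2.minAreaRect(S[:,:2].astype(np.float32)*1000))
e,V=np.linalg.eigh(np.cov(S[:,:2].T)); print("slot ang",np.arctan2(*V[::-1,1])%np.pi,np.sqrt(e*12))
n,l,st,ce=cv2.connectedComponentsWithStats(((sat>20)|(br<65)).astype(np.uint8)); i=1+st[1:,4].argmax()
H=w(l==i,.044); print("hole",cv2.minEnclosingCircle(H[:,:2].astype(np.float32)*1000),H.mean(0))
s_=arm.get_state(); print(Ro.from_euler("xyz",s_["ee_rot"]).as_matrix(),s_["q"])
q=arm.grab_frame("side")
for P,n in((p,"top"),(q,"side")): print(n,proj(P,[[.472,-.350,.084],[.6252,.1156,.044]]))
E
```

```text
[1676] [[120.398  123.7888]]
slot [0.6252 0.1133 0.039 ] ((625.0852661132812, 113.31126403808594), (21.384008407592773, 7.74894380569458), 66.29364013671875)
slot ang 1.1606219577418126 [0.0073 0.0204]
hole ((625.053466796875, 112.60540008544922), 15.275789260864258) [0.625  0.1127 0.044 ]
[[-0.     -0.368  -0.9298]
 [ 0.     -0.9298  0.368 ]
 [-1.     -0.      0.    ]] [ 1.4821  0.3586  0.0119 -0.     -1.2241 -0.2881]
top [[424.2626 261.8047]
 [222.3014 202.5944]]
side [[400.906  313.952 ]
 [294.7293 209.416 ]]
```

```bash
python3 -m inch '.4 -.95 0 0 0 .4;.4 -.95 0 0 0 .4;.4 -.95 0 0 0 .4;.4 -.95 0 0 0 .4;.4 -.95 0 0 0 .4;.4 -.95 0 0 0 .4;.4 -.95 0 0 0 .4;.4 -.95 0 0 0 .4;.4 -.95 0 0 0 .4;.4 -.95 0 0 0 .4;.4 -.95 0 0 0 0;.4 -.95 0 0 0 0' 1 20
python3 -m inch '.3 -.95 0 0 0 0;.3 -.95 0 0 0 0;.3 -.95 0 0 0 0;.3 -.95 0 0 0 0;.3 -.95 0 0 0 0;.3 -.95 0 0 0 0;.3 -.95 0 0 0 0;.3 -.95 0 0 0 0;.2 -.95 -.2 0 0 0;0 -.95 -.2 0 0 0;0 -.95 -.2 0 0 0;0 0 0 0 0 0' 
python3 -m inch '0 -.95 -.2 0 0 0;0 -.95 -.2 0 0 0;0 -.95 -.2 0 0 0;0 -.95 -.2 0 0 0;0 -.95 -.2 0 0 0;0 -.95 -.2 0 0 0;0 -.95 -.2 0 0 0;0 -.95 -.2 0 0 0;0 -.95 -.2 0 0 0;0 0 0 0 0 0;0 0 0 0 0 0'
```

```text
t: 2.8
eef_pos: [0.3927, 0.2847, 0.2268]
ee_rot: [-2.223, 1.57, 0.891]
force: [0.7, -0.5, 0.4]
width: 0.0878
t: 4.3
eef_pos: [0.4699, -0.0293, 0.2082]
ee_rot: [0.342, 1.57, -2.829]
force: [0.0, 0.1, 0.2]
width: 0.0875
t: 5.68
eef_pos: [0.4706, -0.284, 0.1547]
ee_rot: [-3.09, 1.571, 0.023]
force: [0.0, 0.1, 0.4]
width: 0.0874
```

```bash
python3 -m inch '0 -.7 0 0 0 0;0 -.75 0 0 0 0;0 -.75 0 0 0 0;0 0 0 0 0 0;0 0 -.6 0 0 0;0 0 -.6 0 0 0;0 0 -.6 0 0 0;0 0 -.6 0 0 0;0 0 -.5 0 0 0;0 0 -.35 0 0 0;0 0 0 0 0 0;0 0 0 0 0 0'
python3 -m inch '0 0 0 0 0 0;0 0 0 0 0 0;0 0 0 0 0 0;0 0 0 0 0 0;0 0 0 0 0 0;0 0 0 0 0 0;0 0 0 0 0 0;0 0 0 0 0 0' .1 25
```

```text
t: 7.18
eef_pos: [0.4708, -0.3505, 0.0576]
ee_rot: [2.638, 1.57, -0.531]
force: [-0.2, -0.2, -0.3]
width: 0.0875
t: 8.18
eef_pos: [0.4704, -0.3504, 0.0571]
ee_rot: [2.291, 1.571, -0.878]
force: [-1.1, 0.1, -2.7]
width: 0.014
```

```bash
python3 -m inch '0 0 .2 0 0 0;0 0 .4 0 0 0;0 0 .6 0 0 0;0 0 .8 0 0 0;0 0 .8 0 0 0;0 0 .5 0 0 0;.3 .9 0 0 0 .8;.3 .9 0 0 0 .8;.3 .9 0 0 0 .8;.3 .9 0 0 0 .8;.3 .9 0 0 0 .8;.3 .9 0 0 0 .8'
python3 -m inch '.3 .9 0 0 0 .8;.3 .9 0 0 0 .8;.3 .9 0 0 0 .8;.3 .9 0 0 0 .8;.3 .9 0 0 0 .8;.3 .9 0 0 0 .8;.3 .9 0 0 0 .8;.3 .9 0 0 0 .8;.3 .9 0 0 0 .8;.3 .9 0 0 0 .8;.3 .9 0 0 0 .8;0 0 0 0 0 0'
python3 - <<'E'
from h import *
np.set_printoptions(precision=4,suppress=True)
p=arm.grab_frame("side"); save(p,"s2.png",(220,80,380,240),4)
for r in arm.place_of(p,"spindle_tip")[:2]+arm.place_of(p,"handle_grip")[:2]: print(r["confidence"],np.array(r["position"])*[640,480])
s=arm.get_state(); t=s["eef_pos"]; print(t,s["ee_rot"],(s["ee_rot"][2]-s["ee_rot"][0]-2.765+1.193)%np.pi, s["q"],s["width"],s["force"],s["moment"])
print(proj(p,[t+[0,0,.017],t+[0,0,-.041],t+[0,0,-.017],[.625,.113,.044]]))
E
```

```text
t: 9.68
eef_pos: [0.5244, -0.1874, 0.1562]
ee_rot: [-1.191, 1.571, 2.344]
force: [-0.4, -0.0, -1.5]
width: 0.0138
t: 11.18
eef_pos: [0.6241, 0.1109, 0.1558]
ee_rot: [2.944, 1.571, 0.965]
force: [0.4, -0.3, -2.2]
width: 0.0139
0.87 [499.712 352.08 ]
0.83 [297.216 181.824]
0.8 [400.    441.888]
0.69 [523.392 387.12 ]
[0.6232 0.1087 0.1558] [-0.7536  1.5701 -2.7359] 2.728910180973186 [ 0.4806  0.3416 -0.1818 -0.0001 -1.048   2.2495] 0.013905119620974852 [-0.5316 -0.3743 -2.1342] [-0.1021 -0.1079  0.0035]
[[294.7194 161.8225]
 [295.2728 184.4452]
 [295.0463 175.2125]
 [295.3484 209.8164]]
```

View pics/s2.png

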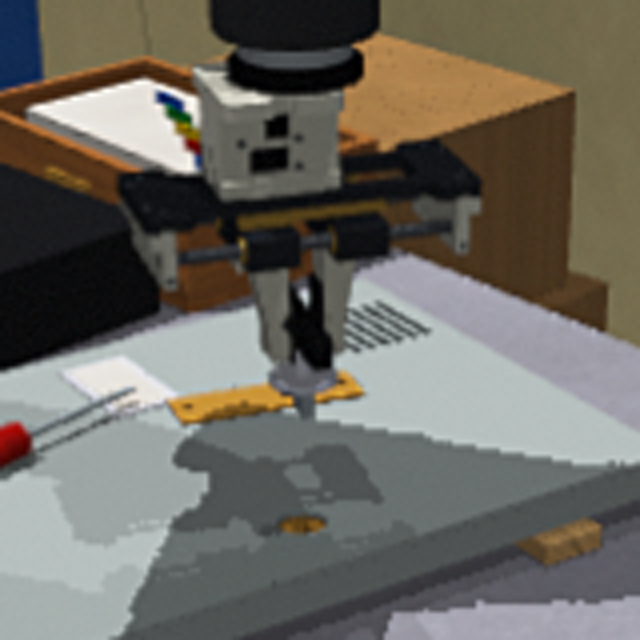

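The handle hangs upright, with the tip at about (296.7,183.7) and the hole at about (295.7,211) in the side view. I'll move over the lock, come down close to the face and check the alignment there.

```bash
python3 -m inch '.06 .14 -.3 0 0 0;0 0 -.4 0 0 0;0 0 -.4 0 0 0;0 0 -.4 0 0 0;0 0 -.3 0 0 0;0 0 -.2 0 0 0;0 0 -.1 0 0 0;0 0 0 0 0 0;0 0 0 0 0 0'
python3 - <<'E'
from h import *
np.set_printoptions(precision=4,suppress=True)
p=arm.grab_frame("side"); save(p,"s3.png",(265,170,325,230),10)
for r in arm.place_of(p,"spindle_tip")[:4]: print(r["confidence"],np.array(r["position"])*[640,480])
s=arm.get_state(); t=s["eef_pos"]; print(t,s["force"],s["moment"])
print(proj(p,[t+[0,0,.017],t+[0,0,-.041],t+[0,0,-.017],[.625,.113,.044],[.625,.113,.039],[.625-.0092,.113+.004,.039]]))
E
```

```text
t: 12.45
eef_pos: [0.6254, 0.113, 0.0935]
ee_rot: [2.344, 1.57, 0.362]
force: [1.0, -0.6, -1.8]
width: 0.0138
0.95 [400.32  404.304]
0.93 [499.968 354.912]
0.61 [295.808 204.576]
0.4 [285.824 178.896]
[0.6254 0.1129 0.0935] [ 0.1955  0.1338 -1.1583] [-0.0607 -0.0904 -0.0329]
[[294.8708 185.2534]
 [295.4115 206.7224]
 [295.1901 197.959 ]
 [295.3484 209.8164]
 [295.3942 211.6092]
 [291.4678 212.2364]]
```

View pics/s3.png

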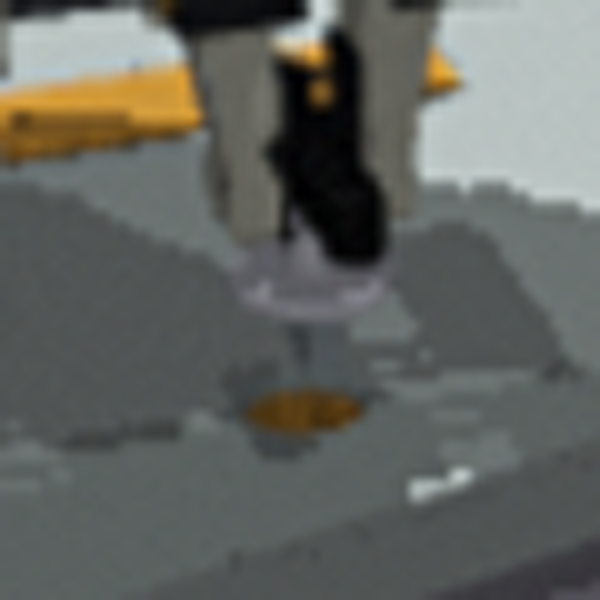

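The tip (~295.6) and the hole (~295.7) line up by column. I'll descend slowly and watch the force.

```bash
python3 -m inch '0 0 -.1 0 0 0;0 0 -.1 0 0 0;0 0 -.1 0 0 0;0 0 -.1 0 0 0;0 0 0 0 0 0'
python3 -m inch '0 0 -.05 0 0 0;0 0 -.05 0 0 0;0 0 0 0 0 0'
```

```text
t: 13.18
eef_pos: [0.625, 0.1127, 0.0806]
ee_rot: [-0.733, 1.57, -2.715]
force: [0.5, 0.2, -2.9]
width: 0.0142
t: 13.55
eef_pos: [0.6254, 0.1129, 0.0787]
ee_rot: [2.196, 1.57, 0.214]
force: [-1.3, 0.1, 4.0]
width: 0.0138
```

```bash
python3 -m inch '0 0 -.03 0 0 0;0 0 0 0 0 0;0 0 0 0 0 0'
```

```text
t: 13.92
eef_pos: [0.6256, 0.1129, 0.0783]
ee_rot: [2.185, 1.569, 0.203]
force: [-3.0, 0.4, 8.1]
width: 0.0136
```

The side force points towards -x, so the taper seems to sit on the slot's +x edge. I'll shift across the slot that way.

```bash
python3 -m inch '-.03 .013 0 0 0 0;0 0 0 0 0 0;0 0 0 0 0 0'
python3 -m inch '-.03 .013 0 0 0 0;0 0 0 0 0 0;0 0 0 0 0 0'
```

```text
t: 14.3
eef_pos: [0.6237, 0.1132, 0.0766]
ee_rot: [-1.065, 1.57, -3.047]
force: [-1.4, 0.5, -0.7]
width: 0.0139
t: 14.68
eef_pos: [0.6234, 0.1135, 0.077]
ee_rot: [-0.215, 1.571, -2.198]
force: [0.2, -0.0, -1.8]
width: 0.014
```

```bash
python3 -m inch '0 0 -.05 0 0 0;0 0 -.05 0 0 0;0 0 0 0 0 0'
```

```text
t: 15.05
eef_pos: [0.6232, 0.1135, 0.0739]
ee_rot: [-0.738, 1.57, -2.721]
force: [-0.4, 0.4, -2.1]
width: 0.0138
```

```bash
python3 -m inch '0 0 -.05 0 0 0;0 0 -.05 0 0 0;0 0 0 0 0 0'
```

```text
t: 15.42
eef_pos: [0.6233, 0.1136, 0.071]
ee_rot: [-0.793, 1.571, -2.776]
force: [-0.5, 0.2, -2.5]
width: 0.0138
```

```bash
python3 -m inch '0 0 -.05 0 0 0;0 0 -.05 0 0 0;0 0 -.05 0 0 0;0 0 0 0 0 0'
python3 -m inch '0 0 -.05 0 0 0;0 0 -.05 0 0 0;0 0 0 0 0 0'
```

```text
t: 15.92
eef_pos: [0.6233, 0.1136, 0.0665]
ee_rot: [-0.773, 1.571, -2.755]
force: [0.0, -0.0, -3.3]
width: 0.0141
t: 16.3
eef_pos: [0.6233, 0.1136, 0.0635]
ee_rot: [-0.989, 1.571, -2.972]
force: [-0.7, -0.4, -2.6]
width: 0.0138
```

```bash
python3 -m inch '0 0 -.04 0 0 0;0 0 -.04 0 0 0;0 0 0 0 0 0'
python3 -m inch '0 0 -.03 0 0 0;0 0 0 0 0 0;0 0 0 0 0 0'
```

```text
t: 16.68
eef_pos: [0.6233, 0.1136, 0.0611]
ee_rot: [-1.093, 1.571, -3.076]
force: [-0.9, -0.0, -2.7]
width: 0.014
t: 17.05
eef_pos: [0.6234, 0.1136, 0.061]
ee_rot: [2.108, 1.57, 0.125]
force: [-4.1, 0.1, 6.1]
width: 0.014
```

Seated: TCP at 0.061 as predicted, Fz +8 N over free. I'll take a little pressure off and start turning clockwise, watching the forces.

```bash
cat > st.py <<'E'
from h import *
np.set_printoptions(precision=4,suppress=True)
s=arm.get_state(); e=s["ee_rot"]
print(s["t"],"wing",(e[2]-e[0]-2.765+1.193+np.pi/2)%np.pi,s["eef_pos"],"F",s["force"],"M",s["moment"],s["width"])
E
python3 st.py
python3 -m inch '0 0 .01 0 0 -.3;0 0 0 0 0 -.5;0 0 0 0 0 -.5;0 0 0 0 0 0' - 25; python3 st.py
python3 -m inch '0 0 0 0 0 -.5;0 0 0 0 0 -.5;0 0 0 0 0 0'; python3 st.py
```

```text
17.05 wing 1.1581031357348253 [0.6234 0.1136 0.061 ] F [-4.0573  0.1451  6.1353] M [0.2002 1.4821 0.0475] 0.013997792050931792
t: 17.55
eef_pos: [0.6232, 0.114, 0.0611]
ee_rot: [-2.628, 1.57, 1.559]
force: [-4.1, 2.5, 5.7]
width: 0.0138
17.55 wing 1.043353325761803 [0.6232 0.114  0.0611] F [-4.0639  2.5426  5.7138] M [0.9656 1.8841 0.0969] 0.01380011634034153
t: 17.92
eef_pos: [0.6232, 0.114, 0.0611]
ee_rot: [-2.532, 1.57, 1.567]
force: [-5.1, 3.0, 5.3]
width: 0.0138
17.925 wing 0.9560711391955863 [0.6232 0.114  0.0611] F [-5.0905  3.0364  5.3444] M [0.9795 1.9155 0.1374] 0.013785541641393935
```

```bash
python3 -m inch '-.02 .012 0 0 0 -.5;0 0 0 0 0 -.5;0 0 0 0 0 -.5;0 0 0 0 0 0'; python3 st.py
python3 -m inch '0 0 0 0 0 -.5;0 0 0 0 0 -.5;0 0 0 0 0 -.5;0 0 0 0 0 0'; python3 st.py
```

```text
t: 18.42
eef_pos: [0.623, 0.1141, 0.061]
ee_rot: [2.566, 1.57, 0.252]
force: [-2.8, 0.6, 4.6]
width: 0.0141
18.425 wing 0.826090927412769 [0.623  0.1141 0.061 ] F [-2.7619  0.5959  4.5664] M [0.3779 1.1317 0.0155] 0.014066494077845302
t: 18.92
eef_pos: [0.6231, 0.1141, 0.061]
ee_rot: [2.747, 1.57, 0.303]
force: [-2.3, 2.1, 4.2]
width: 0.014
18.925 wing 0.6962095813503115 [0.6231 0.1141 0.061 ] F [-2.3477  2.0748  4.1723] M [0.3926 1.1923 0.019 ] 0.01400814734326797
```

```bash
python3 -m inch '0 0 0 0 0 -.5;0 0 0 0 0 -.5;0 0 0 0 0 -.5;0 0 0 0 0 -.5;0 0 0 0 0 -.5;0 0 0 0 0 -.5;0 0 0 0 0 0'; python3 st.py
python3 -m inch '-.01 .01 0 0 0 -.5;0 0 0 0 0 -.5;0 0 0 0 0 -.5;0 0 0 0 0 -.5;0 0 0 0 0 0'; python3 st.py
```

```text
t: 19.8
eef_pos: [0.6231, 0.1141, 0.061]
ee_rot: [3.042, 1.57, 0.336]
force: [-2.1, 0.4, 5.3]
width: 0.014
19.8 wing 0.4345179018291958 [0.6231 0.1141 0.061 ] F [-2.1409  0.4495  5.255 ] M [0.3776 1.1561 0.0183] 0.014029492128788722
t: 20.42
eef_pos: [0.623, 0.1142, 0.0611]
ee_rot: [2.863, 1.57, -0.017]
force: [-1.8, -0.6, 4.8]
width: 0.0139
20.425 wing 0.2604676115286182 [0.623  0.1142 0.0611] F [-1.8426 -0.624   4.7595] M [-0.2932  0.4795  0.0742] 0.01389852205166867
```

```bash
python3 -m inch '0 0 0 0 0 -.5;0 0 0 0 0 -.5;0 0 0 0 0 -.5;0 0 0 0 0 -.5;0 0 0 0 0 -.5;0 0 0 0 0 -.5;0 0 0 0 0 -.5;0 0 0 0 0 0'; python3 st.py
python3 -m inch '0 0 0 0 0 -.25;0 0 0 0 0 -.25;0 0 0 0 0 -.25;0 0 0 0 0 0'; python3 st.py
```

```text
t: 21.42
eef_pos: [0.623, 0.1141, 0.0611]
ee_rot: [-3.114, 1.57, -0.016]
force: [-0.8, -0.8, 5.7]
width: 0.0138
21.425 wing 3.0966805176584185 [0.623  0.1141 0.0611] F [-0.782  -0.7676  5.7338] M [-0.281   0.5013 -0.0014] 0.013823054202059966
t: 21.92
eef_pos: [0.623, 0.1141, 0.061]
ee_rot: [-3.09, 1.57, -0.057]
force: [-1.8, -1.1, 5.1]
width: 0.0141
21.925 wing 3.031594031686324 [0.623  0.1141 0.061 ] F [-1.7541 -1.0912  5.106 ] M [-0.332   0.5503  0.0946] 0.014096083224680178
```

```bash
python3 -m inch '0 0 0 0 0 -.2;0 0 0 0 0 -.2;0 0 0 0 0 0'; python3 st.py
python3 -m inch '0 0 0 0 0 -.2;0 0 0 0 0 -.2;0 0 0 0 0 0;0 0 0 0 0 0'; python3 st.py
python3 - <<'E'
from h import *
p=arm.grab_frame("top"); q=arm.grab_frame("side")
for P,n in((p,"top"),(q,"side")):
  for t in("rod_far_mark","rod_near_mark"):
    for r in arm.place_of(P,t)[:2]: print(n,t,r["confidence"],np.array(r["position"])*[640,480],atz(P,np.array(r["position"])*[640,480],.031))
x=np.array([np.cos(.119),-np.sin(.119)]); o=np.array([.625,.113])
for e in(.254,.272,-.254,-.272): print(e,*[proj(P,[[*(o+x*e),.031]])[0] for P in(p,q)])
a=cv2.resize(q["frame"][185:265,150:250,::-1],(400,320),interpolation=2); b=cv2.resize(p["frame"][290:330,190:240,::-1],(400,320),interpolation=2)
c=cv2.resize(p["frame"][80:120,225:275,::-1],(400,320),interpolation=2)
cv2.imwrite("pics/rods.png",np.hstack([a,b])[:,:])
E
```

```text
t: 22.3
eef_pos: [0.623, 0.1141, 0.0611]
ee_rot: [-3.05, 1.57, -0.052]
force: [-0.6, -0.5, 5.6]
width: 0.0138
22.3 wing 2.996748112292023 [0.623  0.1141 0.0611] F [-0.5763 -0.5277  5.6438] M [-0.3247  0.536   0.0802] 0.013778781453353773
t: 22.8
eef_pos: [0.623, 0.1141, 0.061]
ee_rot: [-3.027, 1.57, -0.064]
force: [-1.1, -1.9, 4.8]
width: 0.0139
22.8 wing 2.9620847129919947 [0.623  0.1141 0.061 ] F [-1.0544 -1.8908  4.8224] M [-0.253   0.5442  0.1153] 0.013920440041623032
0.254 [237.97102578 103.61609544] [374.16219067 188.21802949]
0.272 [238.92648297  96.7809223 ] [379.20674169 186.539629  ]
-0.254 [210.50508726 309.97648476] [200.3458324  246.34115583]
-0.272 [209.53038295 317.68479592] [192.88269876 248.84961177]
```

View pics/rods.png

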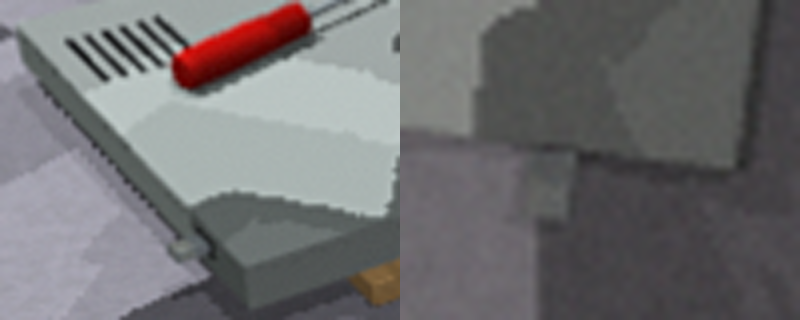

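The near rod tip is at row ~317.5 in the top view (predicted 317.7 fully out). No stop felt yet, so I'll keep turning in small steps until the moment rises.

```bash
for i in 1; do python3 -m inch '0 0 0 0 0 -.2;0 0 0 0 0 0;0 0 0 0 0 0' >/dev/null; python3 st.py; done
python3 -m inch '0 0 0 0 0 -.2;0 0 0 0 0 0;0 0 0 0 0 0' >/dev/null; python3 st.py
```

```text
23.475 wing 2.944635813044627 [0.623  0.1141 0.0611] F [-2.2855 -0.9482  4.9215] M [-0.2765  0.4961  0.1385] 0.014123499239866985
23.85 wing 2.9272149096760205 [0.623  0.1142 0.061 ] F [-1.4557  0.0668  4.2228] M [-0.3079  0.5501  0.1015] 0.013950336927682161
```

```bash
cat >> st.py <<'E'
M=[]
for i in range(8):
    p=arm.grab_frame("top"); M.append(arm.get_state()["moment"][2])
print("Mz avg",np.mean(M),np.std(M))
# near rod tip: profile along rod line
x=np.array([np.cos(.119),-np.sin(.119)]); o=np.array([.625,.113])
pr=[]
for e in np.arange(.250,.285,.002):
    uv=proj(p,[[*(o-x*e+np.array([.119,.993])*k),.031] for k in(-.003,0,.003)]).astype(np.float32)
    pr.append(int(cv2.remap(p["frame"].mean(2).astype(np.float32),uv[:,0].reshape(1,-1),uv[:,1].reshape(1,-1),1).mean()))
print(pr)
E
python3 st.py; python3 -m inch '0 0 0 0 0 -.2;0 0 0 0 0 0;0 0 0 0 0 0' >/dev/null; python3 st.py
```

```text
23.85 wing 2.9272149096760205 [0.623  0.1142 0.061 ] F [-1.4557  0.0668  4.2228] M [-0.3079  0.5501  0.1015] 0.013950336927682161
Mz avg 0.11262620863951375 0.032659980509406814
[66, 73, 77, 77, 79, 82, 86, 88, 91, 89, 84, 71, 62, 63, 68, 69, 69, 69]
24.625 wing 2.909812595176498 [0.623  0.1142 0.0611] F [-1.0493 -0.9591  4.6918] M [-0.332   0.5165  0.206 ] 0.014013745487338322
Mz avg 0.21245817038269593 0.03138793105675042
[66, 74, 75, 77, 78, 81, 84, 84, 86, 88, 85, 71, 62, 64, 68, 69, 68, 69]
```

The moment jumped to 0.21 N m at the same rod position (0.271–0.272 m), so this is the stop. I'll ease off, open and retreat straight up.

```bash
python3 -m inch '0 0 0 0 0 .2;0 0 0 0 0 0'; python3 -m inch '0 0 0 0 0 0;0 0 0 0 0 0;0 0 0 0 0 0;0 0 0 0 0 0;0 0 0 0 0 0;0 0 0 0 0 0' .6
python3 -m inch '0 0 .2 0 0 0;0 0 .5 0 0 0;0 0 .8 0 0 0;0 0 .9 0 0 0;0 0 .9 0 0 0;0 -.9 .5 0 0 0;-.5 -.9 .5 0 0 0;-.5 -.9 0 0 0 0;-.5 -.9 0 0 0 0;-.5 -.9 0 0 0 0;-.5 -.9 0 0 0 0;-.5 -.9 0 0 0 0'
python3 -m inch '-.5 -.9 0 0 0 0;-.5 -.9 0 0 0 0;-.5 -.9 0 0 0 0;0 0 0 0 0 0;0 0 0 0 0 0'; python3 - <<'E'
from h import *
np.set_printoptions(precision=4,suppress=True)
p=arm.grab_frame("top"); q=arm.grab_frame("side")
for P,n in((p,"t"),(q,"s")):
  v,u=np.mgrid[(150 if n=="t" else 170):(260 if n=="t" else 230),(185 if n=="t" else 265):(260 if n=="t" else 330)]; uv=np.c_[u.ravel(),v.ravel()]; uv=uv[P["range_z"][uv[:,1],uv[:,0]]>0]; X=bydepth(P,uv); g=P["frame"][uv[:,1],uv[:,0]].max(1)
  m=(X[:,2]>.07)&(X[:,2]<.11)&(np.hypot(X[:,0]-.625,X[:,1]-.113)<.06); W=atz(P,uv[m],.088)[:,:2]
  print(n,m.sum(),"ztop",np.percentile(X[m,2],[50,90]),W.mean(0),cv2.minAreaRect(W.astype(np.float32)*1000))
  e,V=np.linalg.eigh(np.cov(W.T)); print(np.arctan2(*V[::-1,1]))
a=cv2.resize(p["frame"][80:330,75:285,::-1],(400,476),interpolation=2); b=cv2.resize(q["frame"][150:269,230:330,::-1],(400,476),interpolation=2)
cv2.imwrite("pics/end.png",np.hstack([a,b]))
E
python3 st.py
```

```text
t: 25.28
eef_pos: [0.623, 0.1141, 0.0611]
ee_rot: [-2.91, 1.57, 0.018]
force: [-1.6, -1.5, 5.1]
width: 0.0141
t: 26.02
eef_pos: [0.6225, 0.1143, 0.0607]
ee_rot: [2.716, 1.571, -0.641]
force: [-0.1, 0.1, -1.4]
width: 0.0525
t: 27.52
eef_pos: [0.5316, -0.076, 0.1902]
ee_rot: [-2.833, 1.57, 0.094]
force: [0.2, -0.2, 0.4]
width: 0.0524
t: 28.15
eef_pos: [0.4874, -0.156, 0.1901]
ee_rot: [-2.849, 1.57, 0.077]
force: [0.2, 0.2, 0.4]
width: 0.0526
t 81 ztop [0.0889 0.0927] [0.6518 0.1062] ((651.2342529296875, 106.57996368408203), (18.351409912109375, 26.060508728027344), 88.80247497558594)
2.7916358503700485
s 293 ztop [0.0829 0.0888] [0.612  0.0991] ((612.6994018554688, 98.2464370727539), (44.2260856628418, 96.61402130126953), 78.58057403564453)
3.071152927097174
28.25 wing 2.9254341002025095 [ 0.4877 -0.1555  0.1898] F [-0.4092 -0.0172  0.5179] M [-0.0231 -0.0545 -0.0511] 0.05253407583737014
Mz avg 0.013635308211460135 0.029319354814845374
[48, 49, 48, 48, 48, 48, 47, 48, 49, 48, 50, 49, 49, 48, 48, 49, 49, 48]
```

View pics/end.png

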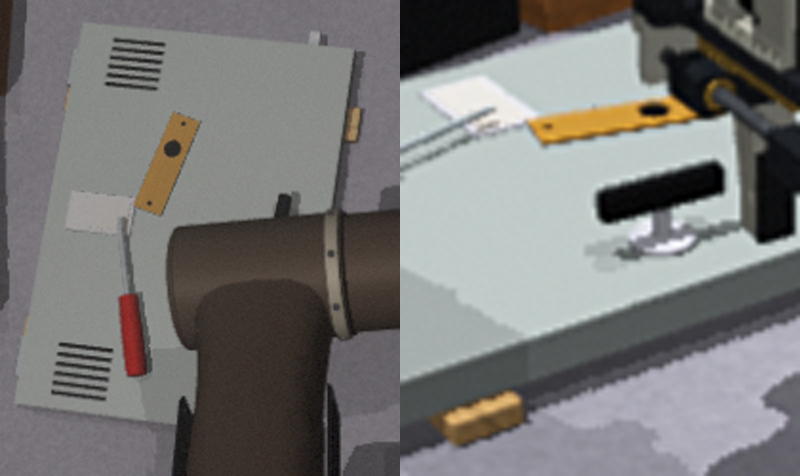

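The handle sits seated and upright, and the far rod is out at the top. I'll clear the arm and check it once without occlusion.

```bash
python3 -m inch '-.1 -.9 0 0 0 0;-.1 -.9 0 0 0 0;-.1 -.9 0 0 0 0;-.1 -.9 0 0 0 0;-.1 -.9 0 0 0 0;-.1 -.9 0 0 0 0;-.1 -.9 0 0 0 0;-.1 -.9 0 0 0 0;0 0 0 0 0 0;0 0 0 0 0 0'; python3 - <<'E'
from h import *
np.set_printoptions(precision=4,suppress=True)
p=arm.grab_frame("top")
v,u=np.mgrid[150:260,185:262]; uv=np.c_[u.ravel(),v.ravel()]; X=bydepth(p,uv)
g=p["frame"][uv[:,1],uv[:,0]].max(1); m=(X[:,2]>.07)&(X[:,2]<.11)&(g<75); W=atz(p,uv[m],.088)[:,:2]
e,V=np.linalg.eigh(np.cov(W.T)); print(m.sum(),"ztop",np.median(X[m,2]),W.mean(0),"ang",np.arctan2(*V[::-1,1]),cv2.minAreaRect(W.astype(np.float32)*1000))
x=np.array([np.cos(.119),-np.sin(.119)]); o=np.array([.625,.113])
for sg in(1,-1):
  pr=[]
  for e in np.arange(.250,.285,.002):
    t=proj(p,[[*(o+sg*x*e+np.array([.119,.993])*k),.031] for k in(-.003,0,.003)]).astype(np.float32)
    pr.append(int(cv2.remap(p["frame"].mean(2).astype(np.float32),t[:,0].reshape(1,-1),t[:,1].reshape(1,-1),1).mean()))
  print(sg,pr)
a=cv2.resize(p["frame"][80:330,75:285,::-1],(504,600),interpolation=2); cv2.imwrite("pics/end2.png",a)
E
```

```text
t: 29.9
eef_pos: [0.4633, -0.3715, 0.1894]
ee_rot: [-0.508, 1.57, 2.418]
force: [0.1, -0.4, 0.2]
width: 0.0525
253 ztop 0.08866146519643059 [0.6233 0.1115] ang 2.938561848342726 ((623.4852294921875, 111.40159606933594), (16.667016983032227, 83.39962768554688), 78.26133728027344)
1 [136, 134, 134, 135, 140, 142, 144, 147, 150, 148, 148, 144, 132, 118, 114, 114, 114, 114]
-1 [110, 119, 128, 128, 130, 131, 135, 138, 138, 135, 136, 121, 112, 112, 115, 114, 118, 118]
```

View pics/end2.png

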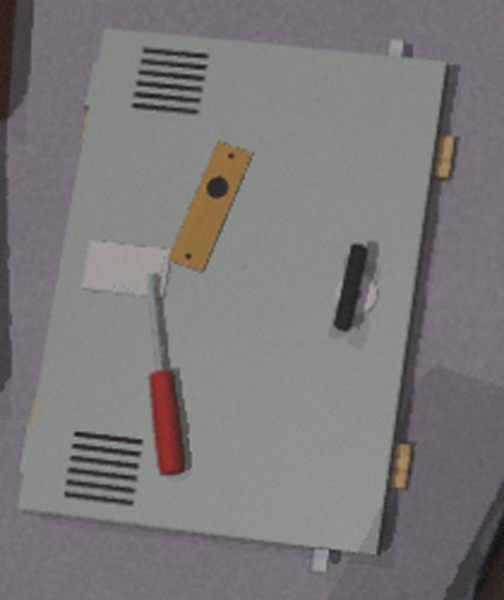

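Both rods are out, with tips at about +0.274 and −0.272 m against 0.272 nominal. The wing is 0.08 rad off the door's height, and its top at 0.0887 agrees with a seated rose (0.088). I'm handing in.

```bash
python3 -c "
from station import arm
print(arm.job_done())"
```

```text
the job is handed in; nothing more can be done
None
```

The black handle from the tray is fitted and locked: its spindle is home in the lock, both rods are out, and I let go of it. I handed the job in at about 30 s of the 72 s allowed; no verdict was reported.

- **Fitting:** the tapered tip first landed on the edge of the slot. I shifted it about 2 mm across the slot, following the side force, and it then went home with no more than about 10 N of vertical contact.
- **Turning:** I turned it clockwise about 1.39 rad. At the end the moment jumped from about 0.11 to 0.21 N m while the rods stayed put, which I took as the stop.

Last checks from the top camera:

| Check | Measured | Expected |
|---|---|---|
| Top of wing above bench | 88.7 mm | 88 mm when seated |
| Wing centre from lock centre | about 2 mm | under 4 mm |
| Wing angle from the door's height | 0.08 rad | under 0.3 rad |
| Rod tips from the lock, door's x | about +274 and −272 mm | ±272 mm fully out |

- **Not confirmed:** the rod-mark detector returned nothing, so the rod positions come only from the tip edges in the image. The camera calibration is good to about 2 mm, which is coarser than the 1.5 mm rod tolerance.
- **Bystanders:** the lock plate and screwdriver looked unmoved in the last picture. I did not check the other bystanders afterwards, but no unexpected contact showed in the forces.

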